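Bring the tint filter to its notch on the strain viewer

TASK

The filter carrier sits on the strain viewer, but its captive wing screw still stands up on its spring: press the screw down and turn it clockwise to its stop, so that it stays down by itself. Then push the drawn-out filter slide in by its black pull until you feel the ball click into the notch, without running past it, and finish while still holding the pull between the fingers there, ready for the reading. Leave the glass on the stage and the tools around as they are.

Things in the scene. Friction and masses are not known exactly. Their poses are not given: they have to be found in the camera images.
- viewer: Strain viewer for glass, fixed on the bench (place and yaw vary): grey lamp housing 200 (x) x 330 (y) x 55 mm high with an aluminium filter carrier on top, base plate top at 61 mm. Origin: centre of the underside. Its y is the direction of the rails: two at x = +-42 mm, y from -90 to 135 mm, tops at 73 mm. The wing screw stands at x 0, y -125 mm on a 30 mm steel boss, top at 67 mm.
- stage_top (a point): Centre of the clear glass stage's top, 100 (x) x 88 (y) mm, 77 mm above the bench, bridging the rails over the lamp window at the viewer's x = y = 0. Axes as the viewer's.
- plunger (a point): Inner end of the ball plunger, a dark steel screw body of 12 mm diameter lying level in the rail on the viewer's -x side, at viewer x -40, y 65, z 67 mm, sticking out to x -69 mm. Its spring ball rides on the slide's edge and drops into the edge's notch.
- screw_push (a joint): How far the captive wing screw is pressed down, m: 0 = up on its spring, 0.008 = lowest. The spring pushes up with 3 N at 0 and gains 0.6 N per mm. From about 0.0055 down, the cross pin passes under the cam and the screw can be turned. Turned home and let go it rises to about 0.0035 and stays; not turned, it springs up to 0.
- screw_turn (a joint): Turn of the wing screw, rad, growing clockwise seen from above: starts between 0 and 0.2, stop at 1.45. While the screw is up the cam blocks it at about 0.3; pressed down it turns easily (0.02 N m). The cam's hump lies at about 0.65; past about 1.1 the screw is caught.
- wing_mid (a point): Middle of the screw's steel wing, an upright flat plate 8 mm thick, 30 mm wide, 26 mm high, on the screw's axis; 89 mm above the bench while the screw is up (wing 76 to 102 mm; its round hub of 16 mm diameter reaches up to 81 mm). z up; its x axis is normal to the wing's faces, y along its width. It turns and sinks with the screw; at screw_turn 0 its axes are the viewer's.
- tint_slide (a joint): How far the filter slide is pushed in, m, along the viewer's -y: starts drawn out between 0 and 0.045; the ball sits in the notch at 0.085 (filter centred over the window); end stop at 0.112. Friction about 1 N. From 4 mm before the notch the spring ball pulls the slide in (up to about 5 N); beyond the middle it pulls back alike, and from 4 mm past it the slide runs free again.
- pull_mid (a point): Grip point of the slide's pull, an upright black plastic tab near the slide's outer (+y) end: 10 mm thick (x), 30 mm along the rails (y), 40 mm high, from 68 to 108 mm above the bench. The point lies on its middle plane, 94 mm above the bench, at viewer x 0 and y 185 mm minus the slide's joint value; axes as the viewer's.
- paperweight: Domed clear glass paperweight, 58 mm wide, 43 mm high, 0.2 kg, loose on the glass stage. Origin: centre of its underside. Leave it there.
- analyser: Bystander: hand analyser, a flat black disc of 72 mm with a handle to 118 mm from the disc's centre along its -x, 8 mm thick. Origin: under the disc's centre.
- tweezers: Bystander: dark steel tweezers 190 mm long along x, lying flat, 8 mm thick. Origin: under the middle.
- shears: Bystander: dark steel hand shears with two finger loops, about 160 mm long along x, 11 mm thick. Origin: under the middle.
- jacks: Bystander: steel jacks (two blades on a spring bow), about 265 mm long along x, 10 mm thick. Origin: under the middle.
- wood_block: Bystander: round dark wooden shaping block, cup 80 mm wide and 40 mm high, handle to 130 mm along its -x. Origin: under the cup's centre.
- tumbler: Bystander: green glass tumbler 68 mm wide, 85 mm high. Origin: under its centre.
- wax_tin: Bystander: flat round steel tin of beeswax, 66 mm wide, 22 mm high. Origin: under its centre.
Not all that is in view belongs to the job. Of the things like the paperweight, leave any that is purple; of the rest the smaller one is meant.

How it is judged (in metres and radians):
On the way, in this order (a step that is already met when the one before it is completed fails the run):
1. the wing screw is pressed in and turned home (value of joint screw_push above 0.0025 m and value of joint screw_turn above 1.05 rad), for 0.2 s.
2. the filter slide is held with the ball in its notch (value of joint tint_slide between 0.083 and 0.087 m and contact force between the fingers and tint_slide above 3 N and distance between the grasp point and pull_mid below 0.025 m), for 0.3 s.
At the end, for the whole second after the job is handed in: The wing screw is turned past 1.05 rad and stays at least 2.5 mm down by itself; the slide rests within 2 mm of its notch, and the pull is gripped between the fingers (more than 3 N, grasp point within 25 mm of the grip point); the paperweight is upright within 15 mm of where it stood (all of step 1 and all of step 2 and velocity of joint tint_slide between -0.005 and 0.005 m/s and distance of paperweight from where it was at the start of the episode below 0.015 m and angle between paperweight's own z axis and vertical below 0.2 rad); the arm keeps its last pose, push and grip.
It fails at once if the slide is run more than 8 mm past the notch (value of joint tint_slide above 0.093 m).
It fails at once if the paperweight is knocked or tipped (distance of paperweight from where it was at the start of the episode above 0.015 m or angle between paperweight's own z axis and vertical above 0.3 rad).
It fails at once if a tool or glass around the viewer is pushed away (distance of any of analyser, tweezers, shears, jacks, wood_block, tumbler, wax_tin from where it was at the start of the episode above 0.03 m).
It also fails if it takes over 58 s, if anything falls off the work surface, if the arm or the gripper's body presses on something with over 40 N, if the wrist force passes 120 N, or if a joint passes its speed limit or range.

ROBOT

A 7-joint arm with a two-finger parallel gripper is mounted at the origin on the work surface. World frame = base frame: x ahead of the robot, y to its left, z up, the work surface at z = 0. Lengths are in m, angles in degrees, forces in N, time in s.
With the tool pointing down it reaches from about 0.425 to 0.95 m from the base axis. Payload 4.7 kg.
Tool frame: the origin (TCP) lies midway between the tips of the shut fingers; the grasp point (between the pads) lies 19 mm behind it (grip_point_offset is the z of the grasp point in the tool frame, in m); z points along the fingers, y is the direction in which the jaws open and shut (so a half turn about z gives the same grasp; the last joint's range is limited). The gripper opens to 87 mm and grips with 3 to 60 N. Pads are 19 mm wide; open, the fingers measure 117 mm over their backs; the gripper's body (75 mm by 190 mm) begins 51 mm behind the grasp point.
Start: joints at [-70.124, 26.849, -2.785, 87.806, 1.381, 65.374, -4.715], TCP at [0.248, 0.628, 0.223] pointing down, gripper open.
Joint ranges: [-148.3, 148.3], [-19.14, 114.17], [-79.39, 73.82], [5.75, 140.21], [-59.74, 239.74], [12.07, 113.84], [-152.46, 152.46]. Speed limits (degrees/s): [147.25, 147.25, 180, 180, 180, 180, 180].

INTERFACE

Orientations are given as [roll, pitch, yaw] about the fixed x, y, z axes, in that order (R = Rz(yaw) Ry(pitch) Rx(roll)).
In Python, from rig import read_state, read_camera, finish_job, grip_point_offset gives the robot as it stands. The module is installed in compiled form; this text tells all that it offers.
- The arm moves only by the tool arm_command, never from a script. Its argument "increments" is a list of rows, each a list of 7 numbers: the shift along the tool's x, y, z in cm, then the turn, a rotation vector about the tool's x, y, z in rad, then the opening, from -1 (shut) to 1 (fully open). A call has 1 to 20 rows; each row is the pose to reach, as a shift and turn from the pose measured when the call began, along the tool's axes at that moment; what a row does not reach only later rows make up. A row lasts 1/10 s, in which the tool goes at most 50 mm and 8.59 degrees, less where a joint would pass 70% of its speed; a pose out of reach is approached as far as the arm can. A call with a gripper value outside its range is refused whole. The fingers move at their own pace and stop on an object; "grip_force" is the grip in N (left out, the last holds). Time passes only in rows, so rows that repeat a pose let the fingers close. It gives the time, the measured TCP pose, the force and the opening at its end, in the units of the state.
- read_state(): the state, without advancing time (a new reading comes with each control period).
- read_camera(name): name is "scene" or "top"; returns a dict with "color" (420x560x3 uint8, red, green, blue), "depth" (420x560 float32, m along the optical axis (not along the pixel's ray), 0 where there is no reading), "K" (3x3 intrinsics, pixels), "camera_from_world" (4x4, takes a point from world to camera coordinates). Camera axes: x right, y down, z forward; pixel columns grow to the right and rows downward; lengths in m; the calibration is good to about 2 mm. A picture is of the moment at which its call begins.
- finish_job(): hands the job in, once; it reports no verdict.
The state is a dict: "clock": time; "joints": joint angles; "joint_vel": joint speeds; "joint_efforts": joint torques, N m; "eef_pos": TCP position; "orientation": TCP orientation; "force": force on the tool from outside, world axes, zero at the start; "torque": the same for the moment, N m; "width": finger opening in m.
Only numpy, scipy, OpenCV 4.12 (cv2) and the standard library are available. Lean on these libraries where they do the work, as an engineer would, in place of code of your own. Each camera call takes 0.05 s, during which the arm holds its last target.

## Working session

There is one attempt and no reset: what is moved stays moved. The work goes in short steps, Python scripts to look and compute and a tool call to move; the robot and the scene stay as the last step left them, time stands still between calls to the robot, and variables do not carry over. Pictures are saved under pics/ and viewed, and the job is handed in when it is done.

Besides the shell and the picture viewer there is one more tool, called after "Emit:" as name([rows], argument=value, ...), one row to a line, values as JSON. arm_command: Moves the arm, as the interface text tells. Its arguments: {"type":"object","properties":{"increments":{"type":"array","items":{"type":"array","items":{"type":"number"}}},"grip_force":{"type":"number"}},"required":["increments"]}

```bash
mkdir -p pics
cat > h.py <<'E'
import numpy as np,cv2
from rig import *
def snap(n):
    c=read_camera(n);return c
def save(c,f): cv2.imwrite('pics/'+f,c["color"][:,:,::-1])
def cloud(c):
    d=c["depth"];K=c["K"];v,u=np.indices(d.shape)
    p=np.stack([(u-K[0,2])/K[0,0]*d,(v-K[1,2])/K[1,1]*d,d,np.ones_like(d)],-1)
    return (p@np.linalg.inv(c["camera_from_world"]).T)[...,:3]
def ray(c,u,v,z):
    M=np.linalg.inv(c["camera_from_world"]);K=c["K"]
    r=M[:3,:3]@np.array([(u-K[0,2])/K[0,0],(v-K[1,2])/K[1,1],1]);o=M[:3,3]
    return o+r*(z-o[2])/r[2]
E
python3 - <<'E'
from h import *
for n in("scene","top"):
    c=snap(n);save(c,n+"0.png");np.savez(n+"0.npz",**c);print(c["K"][0,0],np.linalg.inv(c["camera_from_world"])[:3,3])
print(read_state(),grip_point_offset)
E
```

```text
515.3153703778843 [ 1.17749879 -0.31493111  0.82047912]
396.7539053482918 [0.46148934 0.06588483 1.06934922]
{'clock': 0.1, 'joints': array([-70.124084  ,  26.89369669,  -2.78472033,  87.86770018,
         1.38192929,  65.37411954,  -4.71476156]), 'joint_vel': array([ 0.00792938,  0.00590979,  0.0447955 , -0.20387834, -0.10882322,
       -0.08751169,  0.00654921]), 'joint_efforts': array([-4.25886246e-04, -5.09167492e+01, -8.19100603e-02, -2.36830401e+01,
       -6.15686830e-02,  3.44857376e-02,  4.77994945e-05]), 'eef_pos': array([0.24752609, 0.62739513, 0.22158642]), 'orientation': array([-1.79898171e+02,  4.34111835e-03,  1.58471439e+02]), 'force': array([ 0.12529068, -0.43752789,  0.11594896]), 'torque': array([ 0.01905957, -0.04590367,  0.00172577]), 'width': 0.0866173653023444} -0.0187
```

View pics/scene0.png

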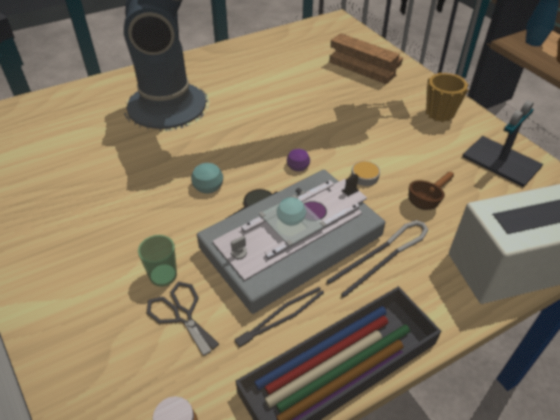

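View pics/top0.png

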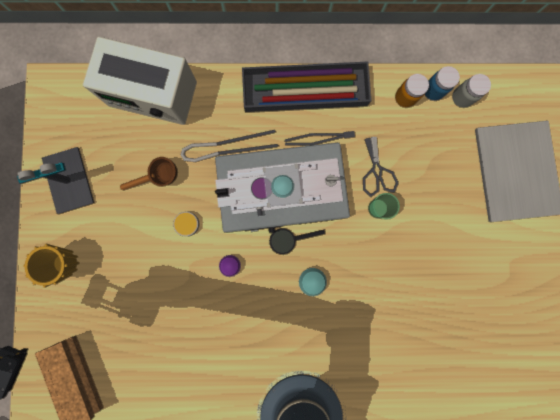

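Run:
```python
from h import *
c=dict(np.load("top0.npz"));s=dict(np.load("scene0.npz"))
cv2.imwrite("pics/topz.png",cv2.resize(c["color"][130:245,170:420,::-1],None,fx=3.2,fy=3.2,interpolation=cv2.INTER_CUBIC))
cv2.imwrite("pics/scz.png",cv2.resize(s["color"][160:310,180:400,::-1],None,fx=3.6,fy=3.6,interpolation=cv2.INTER_CUBIC))
P=cloud(c)
roi=np.zeros(P.shape[:2],bool);roi[130:245,190:365]=1
m=roi&(abs(P[...,2]-.055)<.004)|roi&(abs(P[...,2]-.066)<.008)
m=m.astype(np.uint8);m=cv2.morphologyEx(m,cv2.MORPH_OPEN,np.ones((9,9)))
n,l,st,_=cv2.connectedComponentsWithStats(m);k=1+np.argmax(st[1:,4]);
q=P[l==k][:,:2].astype(np.float32);r=cv2.minAreaRect(q);print(r,cv2.boxPoints(r))
# housing colour edge corners
for z in(.055,):
  for u,v in((216,153),(342,144),(349,215),(223,231)): print(ray(c,u,v,z))
print("high")
for lo in(.078,.085,.095):
  mm=roi&(P[...,2]>lo)&(P[...,2]<.13)
  n,l,st,ce=cv2.connectedComponentsWithStats(mm.astype(np.uint8))
  for i in range(1,n):
    if st[i,4]>3: print(lo,ce[i],st[i,4],P[l==i].mean(0),P[l==i][:,2].max())
```

```text
((0.5846261978149414, -0.0570654571056366), (0.1261601448059082, 0.24441733956336975), 61.04878234863281) [[ 0.44715485 -0.05310564]
 [ 0.66102785 -0.17141946]
 [ 0.7220975  -0.06102528]
 [ 0.50822455  0.05728854]]
[0.67880947 0.21561109 0.055     ]
[ 0.70142306 -0.11158946  0.055     ]
[ 0.51615735 -0.12594205  0.055     ]
[0.47741444 0.19659258 0.055     ]
high
0.078 [295.5 166. ] 4 [0.63977658 0.01150496 0.07826673] 0.0783151450399151
0.078 [264.53846154 170.69230769] 13 [0.62786988 0.08974992 0.07979822] 0.08444057708244801
0.078 [291.5 172. ] 6 [0.62440821 0.02178976 0.07880774] 0.08076352021135502
0.078 [282.34411085 185.75057737] 433 [0.58561303 0.0458168  0.10959674] 0.12285249158221534
0.078 [331.98275862 179.        ] 58 [ 0.6036218  -0.07778252  0.09569853] 0.10458511380968771
0.078 [268.5  182.75] 4 [0.59725285 0.07992087 0.07952799] 0.08112460358619589
0.078 [297.5 187. ] 4 [0.5862809  0.00701211 0.07830557] 0.07903589221372054
0.078 [221.04477612 191.47761194] 67 [0.57310226 0.19564573 0.10280973] 0.11026361956442976
0.078 [267.8 193.6] 5 [0.56988621 0.081811   0.079085
[... 204 characters left out ...]
4285714 201.28571429] 7 [0.55033085 0.05097997 0.0793293 ] 0.08087631929771588
0.078 [300.8 202.8] 5 [ 0.54626868 -0.00081844  0.07881303] 0.08001106139766745
0.085 [282.48920863 185.98800959] 417 [0.58485751 0.04548068 0.11076654] 0.12285249158221534
0.085 [332.36170213 178.5106383 ] 47 [ 0.60434199 -0.07823802  0.09921328] 0.10458511380968771
0.085 [220.9375 191.375 ] 64 [0.57325236 0.19578803 0.10374501] 0.11026361956442976
0.095 [282.50120482 185.97349398] 415 [0.58488269 0.04545231 0.11084982] 0.12285249158221534
0.095 [332.4   178.275] 40 [ 0.6047267  -0.07813464  0.1006134 ] 0.10458511380968771
0.095 [220.82142857 191.07142857] 56 [0.57378395 0.19581379 0.10568827] 0.11026361956442976
```

```bash
ls pics
```

```text
scene0.png
scz.png
top0.png
topz.png
```

View pics/topz.png

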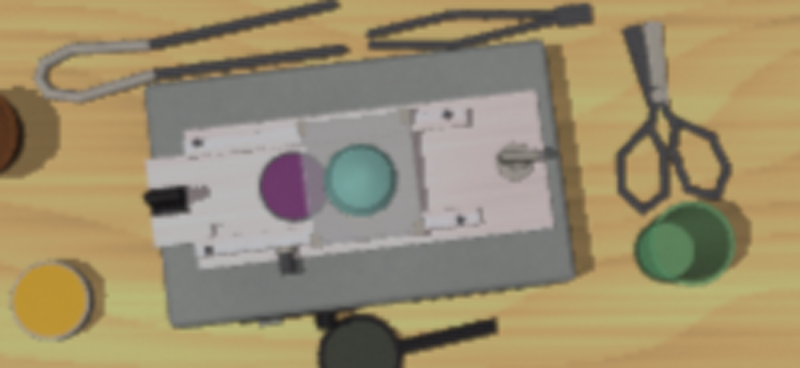

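View pics/scz.png

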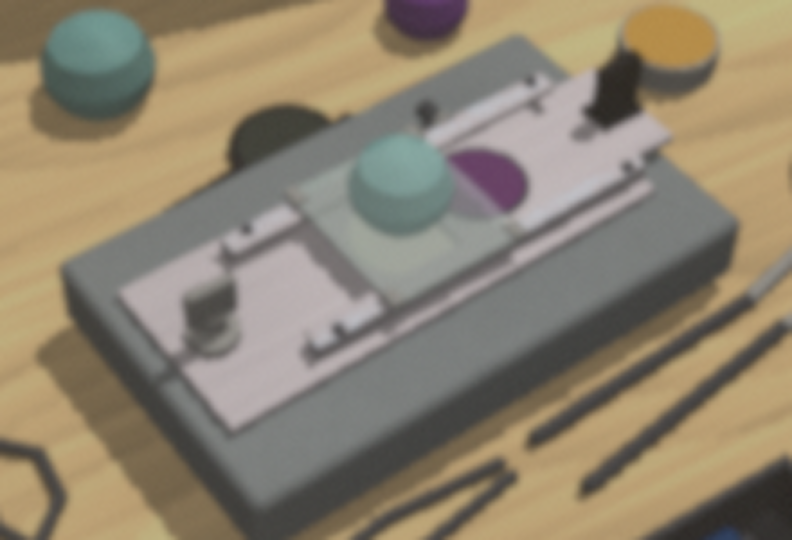

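Run:
```python
from h import *
c=dict(np.load("top0.npz"));s=dict(np.load("scene0.npz"))
# plate/housing corners from zoomed view
off=lambda x,y:(170+(x+.5)/3.2-.5,130+(y+.5)/3.2-.5)
H=np.array([ray(c,*off(*p),.055)[:2] for p in((148,87),(543,43),(577,275),(173,325))])
print("H centre",H.mean(0)); d=H[0]+H[3]-H[1]-H[2];e=H[0]+H[1]-H[2]-H[3]
print("len",np.hypot(*d)/2,np.hypot(*e)/2,"yaw from y",np.degrees(np.arctan2(-d[0],d[1])),"from x",np.degrees(np.arctan2(e[1],e[0])))
# black pull masks
for n,C,(a,b,x0,x1) in(("top",c,(183,200,212,232)),("scene",s,(170,200,340,362))):
    g=C["color"].max(-1);m=np.zeros(g.shape,np.uint8);m[a:b,x0:x1]=g[a:b,x0:x1]<75
    v,u=np.nonzero(m);print(n,len(u),u.min(),u.max(),v.min(),v.max(),u.mean(),v.mean())
P=cloud(c)
for nm,(a,b,x0,x1),zl in(("pull",(180,205,205,245),.102),("wing",(168,192,318,348),.097)):
    m=np.zeros(P.shape[:2],bool);m[a:b,x0:x1]=1;m&=(P[...,2]>zl)
    q=P[m];r=cv2.minAreaRect(q[:,:2].astype(np.float32));w,V=np.linalg.eigh(np.cov(q[:,:2].T));ax=V[:,1]*np.sign(V[1,1])
    print(nm,len(q),q.mean(0),r,"axis yaw",np.degrees(np.arctan2(-ax[0],ax[1])))
for nm,C,(a,b,x0,x1),k in(("tz_pull",c,(178,206,205,250),14),("tz_wing",c,(165,195,312,352),14),("sz_wing",s,(230,265,225,252),16),("sz_pull",s,(168,205,335,370),14)):
    cv2.imwrite("pics/%s.png"%nm,cv2.resize(C["color"][a:b,x0:x1,::-1],None,fx=k,fy=k,interpolation=cv2.INTER_NEAREST))
a=[cv2.resize(cv2.imread("pics/%s.png"%n),(400,300),interpolation=0) for n in("tz_pull","tz_wing","sz_wing","sz_pull")]
cv2.imwrite("pics/mont.png",np.vstack([np.hstack(a[:2]),np.hstack(a[2:])]))
```

```text
H centre [0.59101102 0.0443634 ]
len 0.32388445997382154 0.19186817732240077 yaw from y 6.459536662760192 from x 6.69418124523241
top 83 215 227 189 196 221.63855421686748 192.10843373493975
scene 199 343 359 175 194 351.2361809045226 184.71356783919597
pull 55 [0.5658025  0.18694715 0.17638058] ((0.5260433554649353, 0.1324550062417984), (0.1839349865913391, 0.02373088337481022), 53.23247146606445) axis yaw -39.98133107316774
wing 39 [ 0.59765574 -0.0707739   0.15067851] ((0.5410163998603821, -0.007724277675151825), (0.02026718482375145, 0.21577908098697662), 41.8473014831543) axis yaw 44.01044045096744
```

View pics/mont.png

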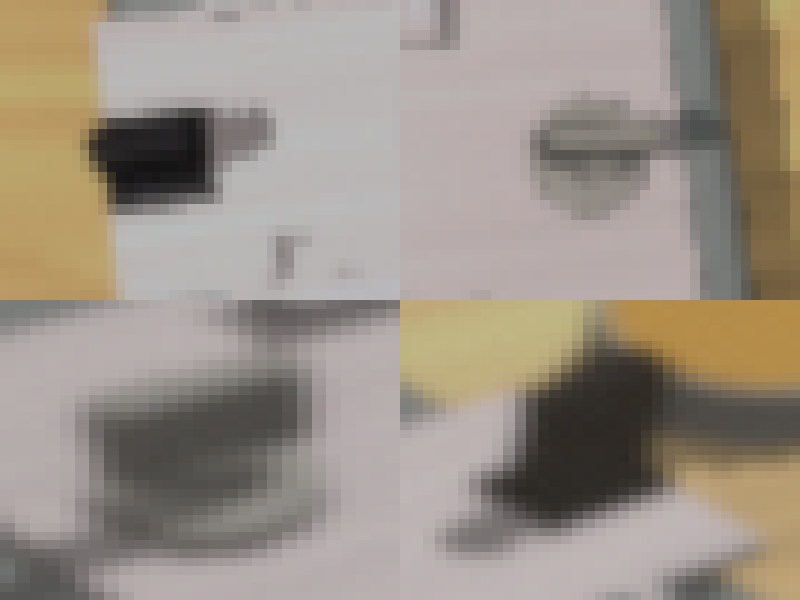

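Run:
```python
from h import *
c=dict(np.load("top0.npz"));s=dict(np.load("scene0.npz"))
print("boss",ray(c,330.5,180,.067))
print("img right dir",ray(c,340,180,.1)-ray(c,320,180,.1))
print("wing top ends", ray(c,325.0,178.2,.102),ray(c,339.2,177.5,.102))
print("wing top ends scene",*[ray(s,225+(x+.5)/(400/27)-.5,230+(y-300+.5)/(300/35)-.5,.102) for x,y in((95,395),(305,360))])
print("pull top ends top",*[ray(c,205+x/(400/45)-.5,178+y/(300/28)-.5,.108) for x,y in((90,145),(215,120))])
P=cloud(c);S=cloud(s)
for nm,Q,(a,b,x0,x1),zl,zh in(("pull",P,(180,205,205,245),.1,.115),("wing",P,(168,192,318,348),.095,.108),("pullS",S,(165,205,335,370),.1,.115),("wingS",S,(225,270,220,260),.093,.108)):
    m=np.zeros(P.shape[:2],bool);m[a:b,x0:x1]=1;m&=(Q[...,2]>zl)&(Q[...,2]<zh)
    q=Q[m];r=cv2.minAreaRect(q[:,:2].astype(np.float32));w,V=np.linalg.eigh(np.cov(q[:,:2].T));ax=V[:,1]*np.sign(V[1,1])
    print(nm,len(q),q.mean(0),r,"axis yaw",np.degrees(np.arctan2(-ax[0],ax[1])))
```

```text
boss [ 0.6052767 -0.0781893  0.067    ]
img right dir [-0.00023525 -0.04950167  0.        ]
wing top ends [ 0.60479424 -0.0596492   0.102     ] [ 0.60637201 -0.09477606  0.102     ]
wing top ends scene [ 0.60611601 -0.09134287  0.102     ] [ 0.60997312 -0.06438935  0.102     ]
pull top ends top [0.57368804 0.21053896 0.108     ] [0.57922346 0.17644406 0.108     ]
pull 53 [0.57377194 0.19651761 0.1061399 ] ((0.5743873715400696, 0.1966857761144638), (0.011364521458745003, 0.027871275320649147), 8.792661666870117) axis yaw 7.069354090693813
wing 40 [ 0.6047267  -0.07813464  0.1006134 ] ((0.6044830083847046, -0.07860080152750015), (0.007502162829041481, 0.027731478214263916), 0.8278965353965759) axis yaw 2.9159805169729114
pullS 78 [0.57792231 0.19391976 0.10582415] ((0.5770946741104126, 0.1951746940612793), (0.012129567563533783, 0.030909530818462372), 0.5648683905601501) axis yaw 5.9476354583902085
wingS 92 [ 0.60930492 -0.079435    0.09925936] ((0.6082521080970764, -0.0790264904499054), (0.010150852613151073, 0.028582124039530754), 2.1906771659851074) axis yaw 2.1580544748005006
```

```bash
cat >> h.py <<'E'
from scipy.spatial.transform import Rotation as R
def rel(x,y,z,yaw):
    s=read_state();o=s["orientation"];A=R.from_euler("xyz",o,degrees=True);B=R.from_euler("xyz",[180,0,yaw],degrees=True)
    print("cm",np.round(A.inv().apply(np.array([x,y,z])-s["eef_pos"])*100,2),"rot",np.round((A.inv()*B).as_rotvec(),3))
E
python3 -c "
from h import *
rel(.45,.28,.223,120);rel(.606,-.079,.2,92)"
```

```text
cm [-31.58 -24.89  -0.09] rot [-0.002  0.001  0.671]
cm [-59.27 -52.55   2.26] rot [-2.00e-03  1.00e-03  1.16e+00]
```

Emit:
arm_command([
  [-3.3,-2.9,0,0,0,0.06,1],
  [-6.6,-5.8,0,0,0,0.12,1],
  [-9.9,-8.8,0,0,0,0.19,1],
  [-13.2,-11.7,0,0,0,0.26,1],
  [-16.5,-14.6,0,0,0,0.32,1],
  [-19.8,-17.5,0,0,0,0.39,1],
  [-23.1,-20.4,0,0,0,0.45,1],
  [-26.3,-23.4,0,0,0,0.52,1],
  [-29.6,-26.3,0,0,0,0.58,1],
  [-32.9,-29.2,0,0,0,0.65,1],
  [-36.2,-32.1,0,0,0,0.71,1],
  [-39.5,-35,0,0,0,0.77,1],
  [-42.8,-38,0,0,0,0.84,1],
  [-46.1,-40.9,0,0,0,0.9,1],
  [-49.4,-43.8,0,0,0,0.97,1],
  [-52.7,-46.7,0,0,0,1.03,1],
  [-56,-49.6,1,0,0,1.1,1],
  [-59.3,-52.6,2,-0.002,0.001,1.16,1],
  [-59.3,-52.6,2.3,-0.002,0.001,1.16,1],
  [-59.3,-52.6,2.3,-0.002,0.001,1.16,1],
])

```text
clock: 2.1
eef_pos: [0.6054, -0.0805, 0.1983]
orientation: [-179.9, -0.0, 91.9]
force: [-0.5, 0.6, -0.0]
width: 0.0872
```

```bash
python3 -c "
from h import *
for n in('top','scene'): save(snap(n),n+'1.png')
rel(.606,-.079,.085,92);print(read_state()['joints'],read_state()['force'])"
```

```text
cm [-0.12  0.03 11.42] rot [-0.001 -0.001  0.002]
[-17.04069493  23.40390722  27.45957042  99.81314745 -12.31480884
  59.80519756  16.85953887] [ 1.24013171 -0.24943219  0.07391412]
```

View pics/scene1.png

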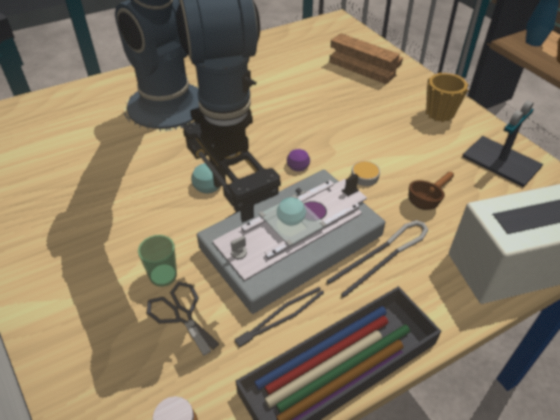

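Emit:
arm_command([
  [0,0,2,0,0,0,0],
  [0,0,4,0,0,0,0],
  [0,0,5,0,0,0,0],
  [-0.1,0,6.5,0,0,0,0],
  [-0.1,0,8,0,0,0,0],
  [-0.1,0,8.5,0,0,0,0],
  [-0.1,0,8.5,0,0,0,0],
  [-0.1,0,8.5,0,0,0,0],
], grip_force=10)

```text
clock: 3.0
eef_pos: [0.6061, -0.079, 0.1146]
orientation: [180.0, -0.1, 92.1]
force: [1.0, -0.7, 1.2]
width: 0.0438
```

```bash
python3 -c "
from h import *
s=snap('scene');cv2.imwrite('pics/scene2.png',cv2.resize(s['color'][130:310,160:400,::-1],None,fx=3.3,fy=3.3,interpolation=2))
s=snap('top');cv2.imwrite('pics/top2.png',cv2.resize(s['color'][100:260,200:420,::-1],None,fx=3.5,fy=3.5,interpolation=2))
rel(.606,-.079,.085,92);print(read_state())"
```

```text
cm [-0.   -0.03  2.99] rot [ 0.001 -0.001  0.002]
{'clock': 3.1, 'joints': array([-15.119683  ,  28.79034661,  25.39631678, 104.13975269,
       -15.63024968,  50.48202734,  19.675912  ]), 'joint_vel': array([ 0.03178677, -0.23165443, -0.03714751,  0.07495622,  0.08761549,
       -0.11198261,  0.06226378]), 'joint_efforts': array([-2.74434930e-02, -4.51023102e+01,  5.62567681e+00, -1.92006558e+01,
       -4.08580445e-02,  6.59850868e-02, -1.77337306e-04]), 'eef_pos': array([ 0.60631445, -0.07902077,  0.11493344]), 'orientation': array([ 1.79948429e+02, -6.81459435e-02,  9.21188548e+01]), 'force': array([0.08111338, 0.50133062, 0.39863325]), 'torque': array([-0.10298534,  0.06024546, -0.04413241]), 'width': 0.04438208625557169}
```

View pics/scene2.png

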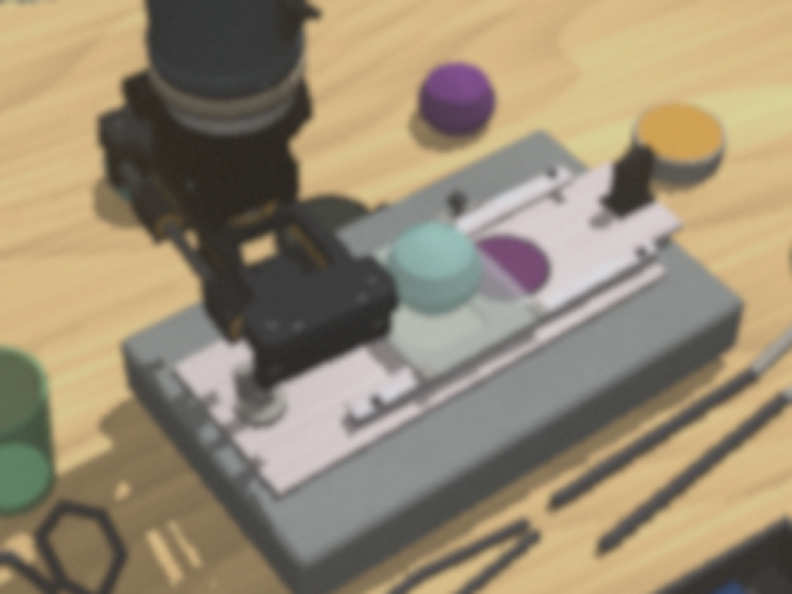

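View pics/top2.png

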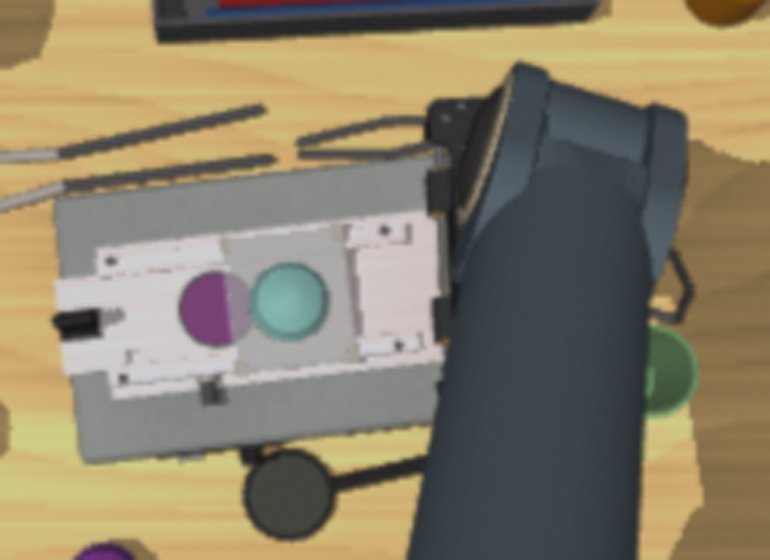

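Emit:
arm_command([
  [0,0,1,0,0,0,0],
  [0,0,2,0,0,0,0],
  [0,0,2.7,0,0,0,0],
  [0,0,3,0,0,0,0],
  [0,0,3,0,0,0,0],
])

```text
clock: 3.6
eef_pos: [0.6058, -0.0789, 0.0841]
orientation: [-180.0, -0.1, 92.1]
force: [-0.5, 0.6, -0.3]
width: 0.0434
```

Emit:
arm_command([
  [0,0,0,0,0,0,-0.3],
  [0,0,0,0,0,0,-0.6],
  [0,0,0,0,0,0,-0.8],
  [0,0,0,0,0,0,-1],
  [0,0,0,0,0,0,-1],
  [0,0,0,0,0,0,-1],
], grip_force=5)

```text
clock: 4.2
eef_pos: [0.6083, -0.0789, 0.0846]
orientation: [179.7, -0.0, 92.1]
force: [5.9, -0.1, -2.5]
width: 0.008
```

```bash
python3 -c "
from h import *
s=snap('scene');cv2.imwrite('pics/scene3.png',cv2.resize(s['color'][150:290,170:310,::-1],None,fx=4,fy=4,interpolation=2))
print(read_state())"
```

```text
{'clock': 4.25, 'joints': array([-14.31053797,  31.03349597,  24.36824498, 105.22137337,
       -16.97215788,  47.04726128,  20.72436658]), 'joint_vel': array([ 0.0312584 ,  0.10154783,  0.0676765 , -0.07035103,  0.07998543,
        0.12063026,  0.11226575]), 'joint_efforts': array([ 2.81167477e-01, -4.78928626e+01,  6.21602073e+00, -1.61366540e+01,
        2.70554703e-01,  1.56129979e+00, -8.73738405e-03]), 'eef_pos': array([ 0.60833149, -0.07890499,  0.08454686]), 'orientation': array([ 1.79721004e+02, -1.16008582e-02,  9.21346147e+01]), 'force': array([ 4.03195892,  0.56589011, -2.53785883]), 'torque': array([-0.11654034, -1.10008812,  0.01090429]), 'width': 0.007815448292310213}
```

View pics/scene3.png

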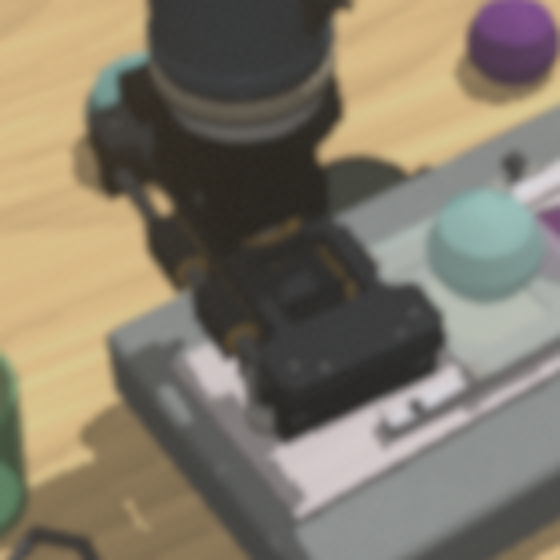

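Emit:
arm_command([
  [0,0,0,0,0,0,-1],
  [0,0,0.2,0,0,0,-1],
  [0,0,0.4,0,0,0,-1],
  [0,0,0.6,0,0,0,-1],
  [0,0,0.8,0,0,0,-1],
  [0,0,0.8,0,0,0,-1],
  [0,0,0.8,0,0,0,-1],
], grip_force=40)

```text
clock: 4.95
eef_pos: [0.6085, -0.0789, 0.0772]
orientation: [179.7, -0.0, 92.1]
force: [-1.0, -0.3, 7.8]
width: 0.0076
```

Emit:
arm_command([
  [0,0,0.1,0,0,0.07,-1],
  [0,0,0.1,0,0,0.14,-1],
  [0,0,0.1,0,0,0.21,-1],
  [0,0,0.1,0,0,0.28,-1],
  [0,0,0.1,0,0,0.35,-1],
  [0,0,0.1,0,0,0.35,-1],
])

```text
clock: 5.55
eef_pos: [0.6081, -0.0788, 0.0767]
orientation: [179.8, -0.1, 72.0]
force: [-2.3, -0.0, 6.5]
width: 0.0078
```

```bash
python3 -c "
from h import *
s=read_state();print(s['force'],s['torque'],s['joints'],s['orientation'])"
```

```text
[-2.30096668e+00 -4.38047672e-03  6.47068905e+00] [0.04583863 0.62115454 0.03534725] [-17.77433     32.57062636  29.39577177 105.71291784 -21.33053392
  46.97102778   4.48302887] [ 1.79781810e+02 -1.40641703e-01  7.20060509e+01]
```

Turns freely with small lateral force. Continue.

Emit:
arm_command([
  [0,0,0.05,0,0,0.08,-1],
  [0,0,0.05,0,0,0.16,-1],
  [0,0,0.05,0,0,0.24,-1],
  [0,0,0.05,0,0,0.32,-1],
  [0,0,0.05,0,0,0.4,-1],
  [0,0,0.05,0,0,0.48,-1],
  [0,0,0.05,0,0,0.55,-1],
  [0,0,0.05,0,0,0.55,-1],
])

```text
clock: 6.35
eef_pos: [0.6076, -0.0785, 0.0767]
orientation: [180.0, -0.2, 40.4]
force: [-2.0, 0.7, 6.9]
width: 0.0081
```

```bash
python3 -c "
from h import *
s=read_state();print(s['force'],s['torque'],s['joints'],s['orientation'])"
```

```text
[-2.04298168  0.73329255  6.88398401] [ 0.16795661  0.71210305 -0.00140061] [-23.35188739  34.60140832  37.69755547 106.05118832 -27.756329
  48.6400632  -21.34756561] [179.96907754  -0.21176729  40.42763568]
```

Emit:
arm_command([
  [0,0,0.05,0,0,0.08,-1],
  [0,0,0.05,0,0,0.16,-1],
  [0,0,0.05,0,0,0.24,-1],
  [0,0,0.05,0,0,0.32,-1],
  [0,0,0.05,0,0,0.38,-1],
  [0,0,0.05,0,0,0.38,-1],
])

```text
clock: 6.95
eef_pos: [0.6073, -0.0781, 0.0766]
orientation: [-179.9, -0.2, 18.6]
force: [-2.4, 1.1, 7.7]
width: 0.0076
```

```bash
python3 -c "
from h import *
s=read_state();print(s['force'],s['torque'],s['joints'],s['orientation'])"
```

```text
[-2.35503243  1.10868568  7.66054679] [ 0.23050009  0.54220955 -0.03152163] [-26.96716912  36.42638895  43.37090374 106.25456868 -32.30969153
  50.20758459 -39.13358746] [-179.89057473   -0.18174679   18.60646417]
```

Emit:
arm_command([
  [0,0,0.05,0,0,0.04,-1],
  [0,0,0.05,0,0,0.08,-1],
  [0,0,0.05,0,0,0.12,-1],
  [0,0,0.05,0,0,0.12,-1],
], grip_force=20)

```text
clock: 7.35
eef_pos: [0.6073, -0.078, 0.0767]
orientation: [-179.8, -0.2, 11.8]
force: [-1.6, 0.5, 7.4]
width: 0.0078
```

```bash
python3 -c "
from h import *
s=read_state();print(s['force'],s['torque'],s['joints'],s['orientation'])"
```

```text
[-1.64629238  0.46476022  7.44997316] [0.13055506 0.5356566  0.29225883] [-28.04359533  37.0637618   45.12256669 106.29967569 -33.73594277
  50.78841187 -44.71845808] [-1.79845645e+02 -1.61436803e-01  1.17706600e+01]
```

Emit:
arm_command([
  [0,0,-0.3,0,0,-0.01,-1],
  [0,0,-0.3,0,0,-0.01,-0.8],
  [0,0,-0.3,0,0,-0.01,-0.5],
  [0,0,-0.3,0,0,-0.01,-0.3],
  [0,0,-0.3,0,0,-0.01,-0.3],
])

```text
clock: 7.85
eef_pos: [0.6069, -0.078, 0.0792]
orientation: [-179.8, -0.1, 12.3]
force: [0.5, 0.6, 1.3]
width: 0.0251
```

Emit:
arm_command([
  [0,0,-2,0,0,0,-0.3],
  [0,0,-5,0,0,0,-0.3],
  [0,0,-9,0,0,0,-0.3],
  [0,0,-13,0,0,0,-0.3],
  [0,0,-13,0,0,0,-0.3],
])

```text
clock: 8.35
eef_pos: [0.6099, -0.08, 0.2146]
orientation: [180.0, -0.7, 12.3]
force: [0.3, -1.2, -0.2]
width: 0.0304
```

```bash
python3 -c "
from h import *
s=snap('scene');cv2.imwrite('pics/scene4.png',cv2.resize(s['color'][130:310,160:400,::-1],None,fx=3.3,fy=3.3,interpolation=2))
th=np.radians(6.5)
rel(.5745,.1955,.2,96.5);s=read_state();print(s)"
```

```text
cm [  2.55 -27.55   1.24] rot [ 0.004 -0.007 -1.469]
{'clock': 8.4, 'joints': array([-33.28561487,  28.45239937,  52.23017321,  99.81981272,
       -25.1271863 ,  63.79164542, -50.78455762]), 'joint_vel': array([ 0.44733324,  2.44460538, -2.4966843 ,  3.4288281 , -0.41465937,
       -0.04099425,  0.34703042]), 'joint_efforts': array([-1.25389831e-02, -4.11934984e+01,  1.06581384e+01, -2.24946231e+01,
       -3.39521561e-02, -4.53841186e-02, -3.26298305e-02]), 'eef_pos': array([ 0.60826829, -0.07909201,  0.21177804]), 'orientation': array([-179.91109124,   -0.41394279,   12.32088745]), 'force': array([-0.10975558,  0.06476042,  0.48849721]), 'torque': array([-0.07766551,  0.14387606,  0.02842058]), 'width': 0.030707126171485886}
```

View pics/scene4.png

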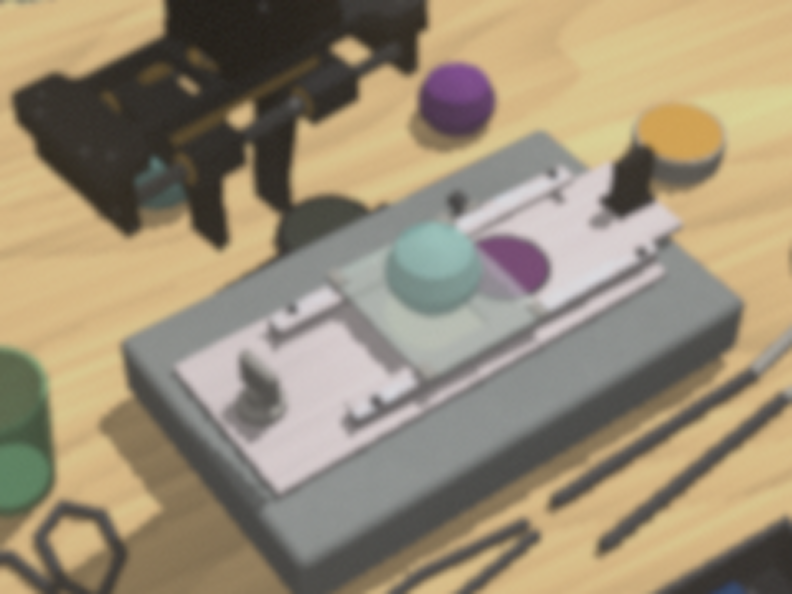

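Emit:
arm_command([
  [0.1,-1.6,0,0,0,-0.08,-0.3],
  [0.3,-3.2,0,0,0,-0.16,-0.3],
  [0.5,-4.8,0,0,0,-0.25,-0.3],
  [0.7,-6.5,0,0,0,-0.33,-0.3],
  [0.8,-8.1,0,0,0,-0.41,-0.3],
  [0.9,-9.7,0,0,0,-0.5,-0.3],
  [1,-11.3,0,0,0,-0.58,-0.3],
  [1.2,-13,0,0,0,-0.66,-0.3],
  [1.4,-14.6,0,0,0,-0.75,-0.3],
  [1.5,-16.2,0,0,0,-0.83,-0.3],
  [1.6,-17.8,0,0,0,-0.91,-0.3],
  [1.8,-19.4,0,0,0,-1,-0.3],
  [2,-21,0,0,0,-1.1,-0.3],
  [2.2,-22.6,0,0,0,-1.18,-0.3],
  [2.3,-24.3,0,0,0,-1.27,-0.3],
  [2.5,-25.9,0,0,0,-1.36,-0.3],
  [2.7,-27.5,0.5,0.004,-0.007,-1.47,-0.3],
  [2.7,-27.5,1,0.004,-0.007,-1.47,-0.3],
  [2.7,-27.5,1.2,0.004,-0.007,-1.47,-0.3],
])

```text
clock: 10.3
eef_pos: [0.5751, 0.1947, 0.1986]
orientation: [-179.8, 0.1, 96.4]
force: [-0.3, -0.3, -0.8]
width: 0.0303
```

```bash
python3 -c "
from h import *
s=snap('scene');cv2.imwrite('pics/scene5.png',cv2.resize(s['color'][100:310,180:420,::-1],None,fx=2.8,fy=2.8,interpolation=2))
rel(.5765,.1955,.079,96.5);s=read_state();print(s)"
```

```text
cm [ 0.16  0.17 11.97] rot [-0.003  0.002 -0.002]
{'clock': 10.35, 'joints': array([-44.92767251,  23.48762441,  29.91785436, 100.35006215,
       -13.21163838,  59.84953159,  -3.97207121]), 'joint_vel': array([ 0.23000507, -0.56172732,  0.88511019, -0.51913152,  0.15628529,
        0.61152228,  0.16525537]), 'joint_efforts': array([-6.24039788e-01, -4.22226477e+01,  4.98697042e+00, -2.23649615e+01,
       -1.21567966e-01,  4.34921632e-03,  2.23468676e-03]), 'eef_pos': array([0.57528365, 0.19393155, 0.19872887]), 'orientation': array([-1.79852229e+02,  9.65107842e-02,  9.63743542e+01]), 'force': array([ 0.37714027, -0.29717665,  0.32315434]), 'torque': array([-0.10718086,  0.04672659,  0.04882714]), 'width': 0.03060209475385474}
```

View pics/scene5.png

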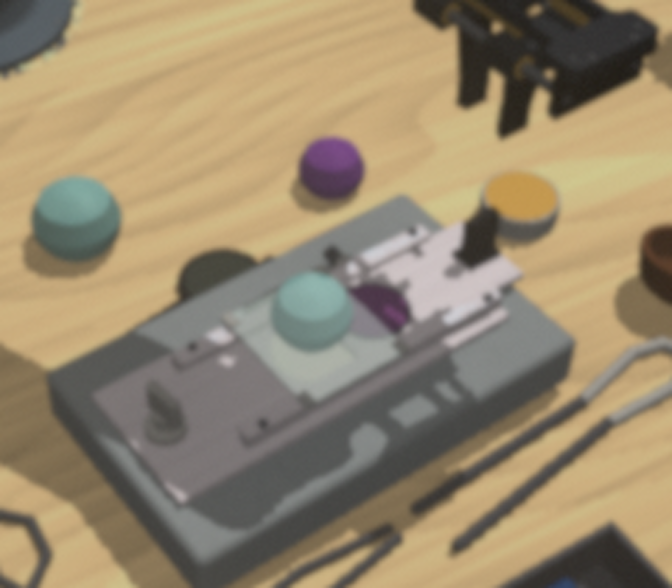

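Emit:
arm_command([
  [0.1,0.1,2.5,0,0,0,-0.3],
  [0.15,0.15,5,0,0,0,-0.3],
  [0.15,0.15,7,0,0,0,-0.3],
  [0.15,0.15,8,0,0,0,-0.3],
  [0.15,0.15,8,0,0,0,-0.3],
  [0.15,0.15,8,0,0,0,-0.3],
])

```text
clock: 10.95
eef_pos: [0.5771, 0.1949, 0.1195]
orientation: [-179.9, 0.1, 96.3]
force: [0.0, -0.1, -0.5]
width: 0.0305
```

```bash
python3 -c "
from h import *
s=snap('scene');cv2.imwrite('pics/scene6.png',cv2.resize(s['color'][100:240,260:420,::-1],None,fx=4,fy=4,interpolation=2))
rel(.5765,.1955,.079,96.5);s=read_state();print(s['force'])"
```

```text
cm [ 0.05 -0.08  4.09] rot [-0.001  0.001 -0.003]
[-0.95189586 -0.29433877 -0.28080023]
```

View pics/scene6.png

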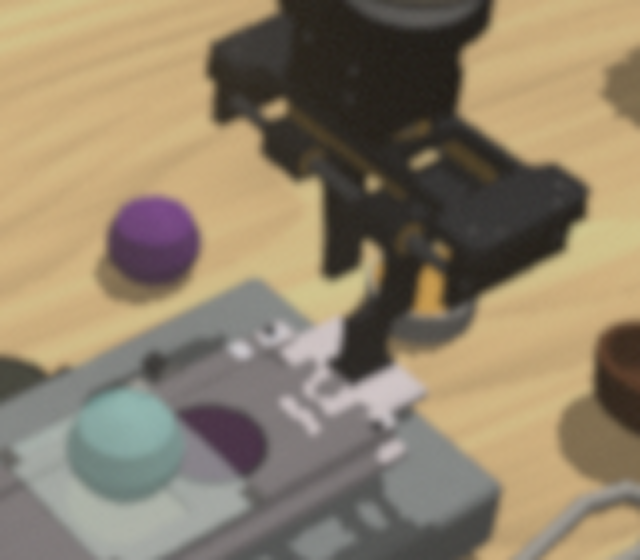

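Emit:
arm_command([
  [0,0,1,0,0,0,-0.3],
  [0,0,2,0,0,0,-0.3],
  [0,0,3,0,0,0,-0.3],
  [0,0,4,0,0,0,-0.3],
  [0,0,4,0,0,0,-0.3],
])

```text
clock: 11.5
eef_pos: [0.576, 0.1948, 0.0778]
orientation: [-179.8, 0.1, 96.3]
force: [-0.3, 0.5, -0.2]
width: 0.0302
```

Emit:
arm_command([
  [0,0,0,0,0,0,-0.6],
  [0,0,0,0,0,0,-0.8],
  [0,0,0,0,0,0,-1],
  [0,0,0,0,0,0,-1],
  [0,0,0,0,0,0,-1],
], grip_force=6)

```text
clock: 12.0
eef_pos: [0.5776, 0.195, 0.0783]
orientation: [-180.0, 0.1, 96.3]
force: [5.4, 0.0, -3.2]
width: 0.0098
```

Emit:
arm_command([
  [0,0,0,0,0,0,-1],
  [0,0,0,0,0,0,-1],
  [0,0,0,0,0,0,-1],
], grip_force=20)

```text
clock: 12.3
eef_pos: [0.5777, 0.195, 0.0783]
orientation: [-180.0, 0.1, 96.3]
force: [3.1, 0.3, -2.7]
width: 0.01
```

```bash
python3 -c "
from h import *
s=snap('scene');cv2.imwrite('pics/scene7.png',cv2.resize(s['color'][100:240,260:420,::-1],None,fx=4,fy=4,interpolation=2))
s=read_state();print(s)"
```

```text
{'clock': 12.35, 'joints': array([-41.86367091,  31.69714643,  26.33449852, 105.81464356,
       -18.47191972,  46.77980453,   0.19823534]), 'joint_vel': array([ 0.09473402, -0.01003624, -0.05263693,  0.01979744, -0.02122798,
       -0.00686295,  0.07994037]), 'joint_efforts': array([ -0.31803338, -47.72072911,   6.2019521 , -17.11354852,
        -0.08332977,   0.94780337,  -0.05597647]), 'eef_pos': array([0.57763397, 0.1949747 , 0.07832306]), 'orientation': array([-1.79987819e+02,  1.35351782e-01,  9.63284991e+01]), 'force': array([ 2.56014741,  0.37831065, -2.26434443]), 'torque': array([ 0.01411539, -0.64474751,  0.01082531]), 'width': 0.010001132604471026}
```

View pics/scene7.png

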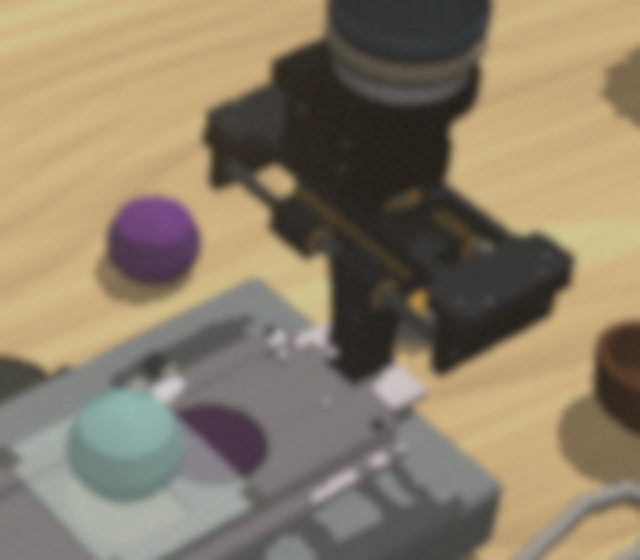

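Emit:
arm_command([
  [-0.2,0,0,0,0,0,-1],
  [-0.5,0,0,0,0,0,-1],
  [-0.8,0,0,0,0,0,-1],
  [-1.1,0,0,0,0,0,-1],
  [-1.4,0,0,0,0,0,-1],
  [-1.7,0,0,0,0,0,-1],
  [-2,0,0,0,0,0,-1],
  [-2.3,0,0,0,0,0,-1],
  [-2.6,0,0,0,0,0,-1],
  [-2.9,0,0,0,0,0,-1],
  [-3.2,0,0,0,0,0,-1],
  [-3.5,0,0,0,0,0,-1],
  [-3.7,0,0,0,0,0,-1],
  [-3.8,0,0,0,0,0,-1],
  [-3.8,0,0,0,0,0,-1],
])

```text
clock: 13.85
eef_pos: [0.582, 0.1571, 0.0784]
orientation: [180.0, 0.1, 96.3]
force: [3.5, 2.9, -4.0]
width: 0.0095
```

```bash
cat >> h.py <<'E'
def st():
    s=read_state();a=np.array([-.109,.994]);p=s["eef_pos"][:2]-[.608,-.078];print("t",s["clock"],"axial F",s["force"][:2]@a,"F",s["force"].round(2),"joint est",.31-p@a,"lat",p@[.994,.109],s["eef_pos"].round(4),s["orientation"].round(2),s["width"])
E
python3 -c "
from h import *
st()"
```

```text
t 13.85 axial F 2.539641933161258 F [ 3.5   2.94 -3.98] joint est 0.0734991892494031 lat -0.0002634769394355608 [0.582  0.1571 0.0784] [1.7999e+02 1.4000e-01 9.6330e+01] 0.009457239981741944
```

Emit:
arm_command([
  [-0.1,0,0.05,0,0,0,-1],
  [-0.2,0,0.05,0,0,0,-1],
  [-0.3,0,0.05,0,0,0,-1],
  [-0.4,0,0.05,0,0,0,-1],
  [-0.4,0,0.05,0,0,0,-1],
])

```text
clock: 14.35
eef_pos: [0.5825, 0.1527, 0.0782]
orientation: [180.0, 0.2, 96.3]
force: [1.6, 3.4, 2.5]
width: 0.0098
```

```bash
python3 -c "
from h import *
st()"
```

```text
t 14.35 axial F 3.1806087878339198 F [1.57 3.37 2.51] joint est 0.07791260892250279 lat -0.00020759939159042934 [0.5825 0.1527 0.0782] [1.7999e+02 1.6000e-01 9.6320e+01] 0.009774743848926798
```

Emit:
arm_command([
  [-0.1,0,0.05,0,0,0,-1],
  [-0.2,0,0.05,0,0,0,-1],
  [-0.2,0,0.05,0,0,0,-1],
])

```text
clock: 14.65
eef_pos: [0.5828, 0.1502, 0.0781]
orientation: [180.0, 0.2, 96.3]
force: [0.2, 2.3, 5.2]
width: 0.0097
```

```bash
python3 -c "
from h import *
st()"
```

```text
t 14.65 axial F 2.2435861448987673 F [0.2  2.28 5.15] joint est 0.08038662772981756 lat -0.00015712058374804707 [0.5828 0.1502 0.0781] [1.7998e+02 1.7000e-01 9.6300e+01] 0.009705207499078494
```

Emit:
arm_command([
  [-0.05,0,-0.04,0,0,0,-1],
  [-0.1,0,-0.04,0,0,0,-1],
  [-0.1,0,-0.04,0,0,0,-1],
])

```text
clock: 14.95
eef_pos: [0.5829, 0.1491, 0.0783]
orientation: [180.0, 0.2, 96.3]
force: [2.3, 3.3, 0.4]
width: 0.0097
```

```bash
python3 -c "
from h import *
st()"
```

```text
t 14.95 axial F 3.0116916080380975 F [2.29 3.28 0.36] joint est 0.08157506476495738 lat -0.0001860983923001184 [0.5829 0.1491 0.0783] [179.99   0.19  96.3 ] 0.009744476284224498
```

Emit:
arm_command([
  [-0.05,0,-0.02,0,0,0,-1],
  [-0.1,0,-0.02,0,0,0,-1],
  [-0.1,0,-0.02,0,0,0,-1],
])

```text
clock: 15.25
eef_pos: [0.5831, 0.1478, 0.0783]
orientation: [180.0, 0.2, 96.3]
force: [1.5, 3.1, -1.2]
width: 0.0099
```

```bash
python3 -c "
from h import *
st()"
```

```text
t 15.25 axial F 2.9660320865934677 F [ 1.48  3.15 -1.24] joint est 0.08285158409509866 lat -0.00018390989184075327 [0.5831 0.1478 0.0783] [179.99   0.21  96.3 ] 0.009873139069785899
```

Emit:
arm_command([
  [-0.05,0,0,0,0,0,-1],
  [-0.1,0,0,0,0,0,-1],
  [-0.1,0,0,0,0,0,-1],
])

```text
clock: 15.55
eef_pos: [0.5833, 0.1458, 0.0783]
orientation: [180.0, 0.3, 96.3]
force: [1.6, 0.9, -0.2]
width: 0.0101
```

```bash
python3 -c "
from h import *
st()
s=snap('scene');save(s,'scene8.png');cv2.imwrite('pics/scene8z.png',cv2.resize(s['color'][120:290,190:400,::-1],None,fx=3.5,fy=3.5,interpolation=2));np.savez('scene8.npz',**s)
s=snap('top');cv2.imwrite('pics/top8.png',cv2.resize(s['color'][100:260,200:420,::-1],None,fx=3.5,fy=3.5,interpolation=2));st()"
```

```text
t 15.55 axial F 0.7031424697024993 F [ 1.62  0.89 -0.16] joint est 0.08481824652617484 lat -0.0001896380798852315 [0.5833 0.1458 0.0783] [179.99   0.27  96.26] 0.010082065073932537
t 15.65 axial F 0.5631548641978356 F [ 2.86  0.88 -0.18] joint est 0.08492081454891393 lat -0.0001948633807190893 [0.5833 0.1457 0.0783] [179.99   0.28  96.26] 0.009873905321283724
```

View pics/scene8z.png

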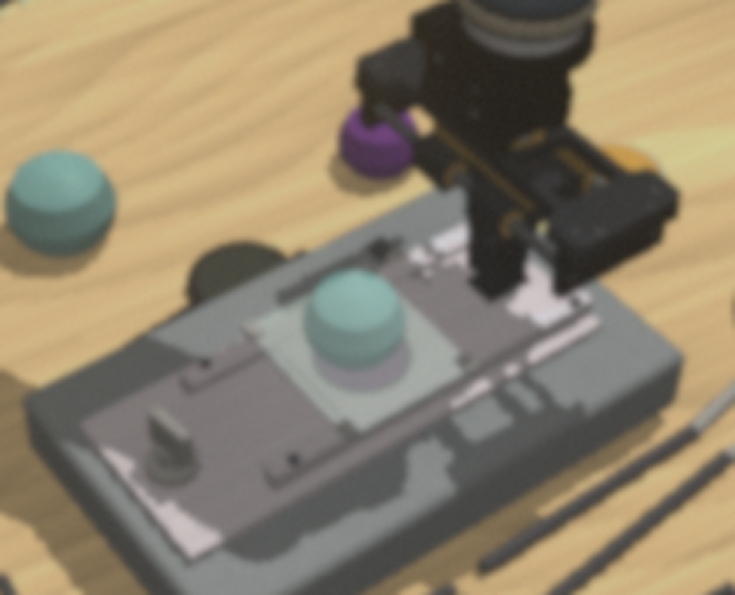

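View pics/top8.png

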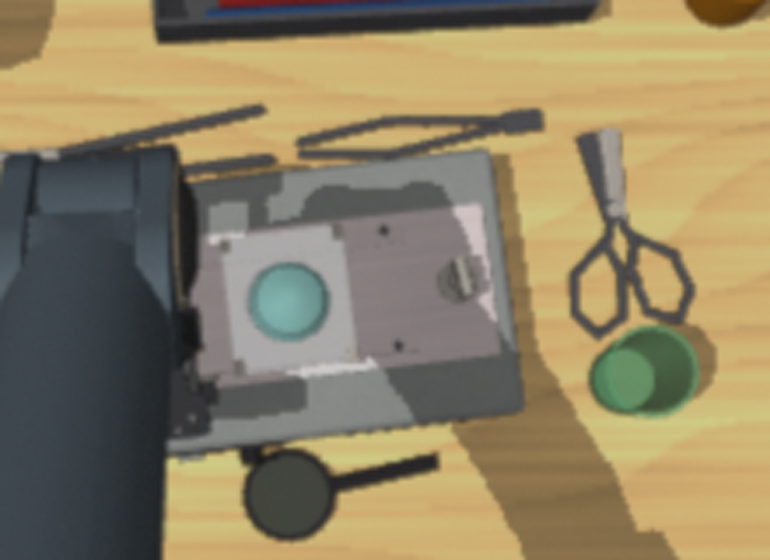

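Emit:
arm_command([
  [-0.05,0,0,0,0,0,-1],
  [-0.05,0,0,0,0,0,-1],
  [-0.05,0,0,0,0,0,-1],
])

```text
clock: 15.95
eef_pos: [0.5834, 0.1441, 0.0782]
orientation: [180.0, 0.4, 96.2]
force: [1.8, -2.1, -0.9]
width: 0.0097
```

```bash
python3 -c "
from h import *
st()"
```

```text
t 15.95 axial F -2.291177058137643 F [ 1.77 -2.11 -0.93] joint est 0.08656555455244092 lat -0.00022906501863743876 [0.5834 0.1441 0.0782] [179.99   0.35  96.22] 0.009749422777065154
```

Emit:
arm_command([
  [-0.05,0,0,0,0,0,-1],
  [-0.05,0,0,0,0,0,-1],
  [-0.05,0,0,0,0,0,-1],
])

```text
clock: 16.25
eef_pos: [0.5836, 0.1433, 0.0783]
orientation: [180.0, 0.4, 96.2]
force: [2.2, -2.0, -0.2]
width: 0.0095
```

```bash
python3 -c "
from h import *
st()"
```

```text
t 16.25 axial F -2.2191642240751066 F [ 2.21 -1.99 -0.16] joint est 0.08740583552866252 lat -0.00018013158761944807 [0.5836 0.1433 0.0783] [179.98   0.37  96.21] 0.009521681882736908
```

Emit:
arm_command([
  [-0.05,0,0,0,0,0,-1],
  [-0.05,0,0,0,0,0,-1],
  [-0.05,0,0,0,0,0,-1],
])

```text
clock: 16.55
eef_pos: [0.5835, 0.1431, 0.0783]
orientation: [180.0, 0.4, 96.2]
force: [3.3, 0.1, -0.7]
width: 0.0093
```

```bash
python3 -c "
from h import *
st()"
```

```text
t 16.55 axial F -0.3145114655161807 F [ 3.34  0.05 -0.68] joint est 0.08753652169593013 lat -0.0002164172609483524 [0.5835 0.1431 0.0783] [179.99   0.35  96.23] 0.009291391309769515
```

Emit:
arm_command([
  [-0.03,0,0,0,0,0,-1],
  [-0.03,0,0,0,0,0,-1],
  [-0.03,0,0,0,0,0,-1],
])

```text
clock: 16.85
eef_pos: [0.5836, 0.1431, 0.0782]
orientation: [180.0, 0.3, 96.2]
force: [2.2, 1.4, -1.4]
width: 0.0097
```

```bash
python3 -c "
from h import *
st()"
```

```text
t 16.85 axial F 1.1318443879110882 F [ 2.23  1.38 -1.4 ] joint est 0.08755157180835604 lat -0.00019919846677647832 [0.5836 0.1431 0.0782] [179.99   0.33  96.24] 0.009745984949546361
```

Emit:
arm_command([
  [-0.05,0,0,0,0,0,-1],
  [-0.05,0,0,0,0,0,-1],
  [-0.05,0,0,0,0,0,-1],
  [-0.05,0,0,0,0,0,-1],
])

```text
clock: 17.25
eef_pos: [0.5836, 0.143, 0.0783]
orientation: [180.0, 0.3, 96.3]
force: [2.0, 1.5, -0.0]
width: 0.0097
```

```bash
python3 -c "
from h import *
st()"
```

```text
t 17.25 axial F 1.2327153996597746 F [ 2.05  1.46 -0.  ] joint est 0.0876163130478253 lat -0.0001848978709370984 [0.5836 0.143  0.0783] [179.98   0.31  96.25] 0.009702066093283775
```

Emit:
arm_command([
  [-0.1,0,0,0,0,0,-1],
  [-0.1,0,0,0,0,0,-1],
  [-0.1,0,0,0,0,0,-1],
  [-0.1,0,0,0,0,0,-1],
])

```text
clock: 17.65
eef_pos: [0.5836, 0.1429, 0.0783]
orientation: [180.0, 0.3, 96.3]
force: [2.6, 4.6, -0.1]
width: 0.0099
```

```bash
python3 -c "
from h import *
st()"
```

```text
t 17.65 axial F 4.27586733892919 F [ 2.58  4.58 -0.1 ] joint est 0.08780965735359283 lat -0.0001842936474249544 [0.5836 0.1429 0.0783] [179.98   0.26  96.28] 0.009907134485196577
```

Emit:
arm_command([
  [0.03,0,0,0,0,0,-1],
  [0.03,0,0,0,0,0,-1],
  [0.03,0,0,0,0,0,-1],
  [0.03,0,0,0,0,0,-1],
  [0.03,0,0,0,0,0,-1],
])

```text
clock: 18.15
eef_pos: [0.5836, 0.1429, 0.0783]
orientation: [180.0, 0.3, 96.3]
force: [1.8, 2.6, -0.1]
width: 0.0098
```

```bash
python3 -c "
from h import *
st()
s=snap('scene');np.savez('scene9.npz',**s);cv2.imwrite('pics/scene9.png',cv2.resize(s['color'][120:290,190:400,::-1],None,fx=3.5,fy=3.5,interpolation=2));st()"
```

```text
t 18.15 axial F 2.4347653761501538 F [ 1.76  2.64 -0.13] joint est 0.08774865655167233 lat -0.00019332438803227461 [0.5836 0.1429 0.0783] [179.99   0.27  96.27] 0.009846133252149857
t 18.2 axial F 2.8352652414065203 F [2.39 3.11 0.11] joint est 0.08776095503674583 lat -0.00019194641467248672 [0.5836 0.1429 0.0783] [179.99   0.27  96.27] 0.009522133801744185
```

View pics/scene9.png

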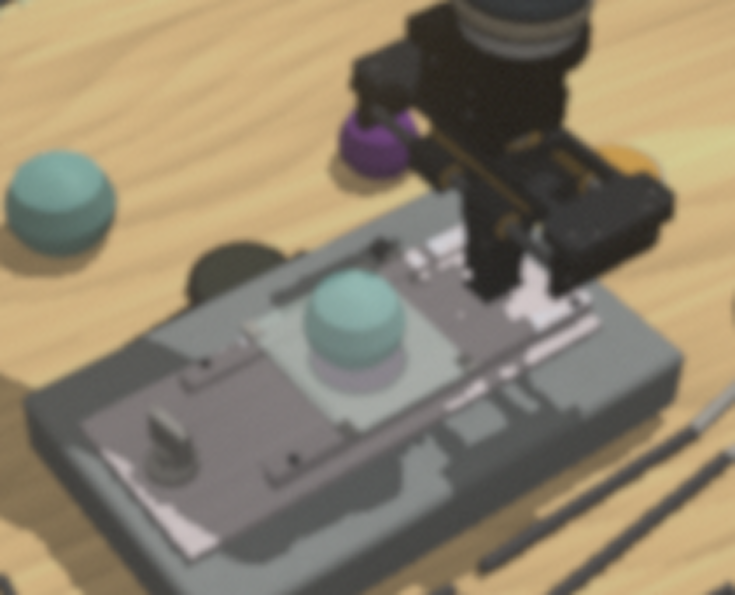

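Emit:
arm_command([
  [0.08,0,0,0,0,0,-1],
  [0.08,0,0,0,0,0,-1],
  [0.08,0,0,0,0,0,-1],
  [0.08,0,0,0,0,0,-1],
  [0.08,0,0,0,0,0,-1],
])

```text
clock: 18.7
eef_pos: [0.5835, 0.1431, 0.0782]
orientation: [180.0, 0.3, 96.2]
force: [1.9, -0.9, 0.2]
width: 0.0097
```

```bash
python3 -c "
from h import *
st()"
```

```text
t 18.7 axial F -1.0792027583813852 F [ 1.93 -0.87  0.18] joint est 0.08759143126753757 lat -0.00022407696912425472 [0.5835 0.1431 0.0782] [179.99   0.31  96.25] 0.00970721321088605
```

Emit:
arm_command([
  [0,0,0,0,0,0,-1],
  [0,0,0,0,0,0,-1],
  [0,0,0,0,0,0,-1],
  [0,0,0,0,0,0,-1],
  [0,0,0,0,0,0,-1],
], grip_force=20)

```text
clock: 19.2
eef_pos: [0.5836, 0.143, 0.0782]
orientation: [180.0, 0.3, 96.3]
force: [1.5, 0.9, -0.1]
width: 0.0096
```

```bash
python3 -c "
from h import *
st();print(finish_job())"
```

```text
t 19.2 axial F 0.7233532855324184 F [ 1.53  0.9  -0.06] joint est 0.08761618021860795 lat -0.0002040598581092131 [0.5836 0.143  0.0782] [179.99   0.32  96.25] 0.009554643515717899
the job is handed in; nothing more can be done
None
```

I pressed the wing screw down about 7.5 mm and turned it clockwise about 80° until the torque rose at its stop. In pictures taken after I let go, it was still turned, and the fingers met little upward force from the spring as they opened. I then pushed the slide in by its pull, felt the ball pull it in, and handed the job in at 19.2 s, still gripping the pull at 20 N.

- **Notch, by feel:** the axial force first dropped, then turned to a pull. After that the slide held firm: it moved only about 0.2 mm between −1 N and +4.3 N, and the final push was about 0.7 N.
- **Notch, by position:** my camera and arm geometry put the slide at 0.0876 m, 2.6 mm past the nominal 0.085 m. I put this down to the 2–3 mm uncertainty in where I placed the grip along the pull, and trusted the force instead. I did not release and re-grip to confirm it.
- **Friction:** the push along the rails took about 3 N, more than the 1 N given, probably from side load at the grip.
- **Surroundings:** the last picture shows the paperweight still on the stage above the filter, and no tool or glass in view appears moved.

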